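Find which way the storage canister opens and hold its stopper off

TASK

Two identical storage canisters stand on the worktop; one has a loose metal cover over its stopper. Lift that cover off and stand it upright on a free spot of the worktop, then open that canister: its stopper is locked by a part turn and nobody remembers whether it unlocks clockwise or anticlockwise, so find out by trying, turn it until it is free and lift it off. Finish while still holding the stopper upright in the gripper, raised by about a hand's width and clear of everything else; leave the other canister's stopper and all the other things where they are.

Things in the scene. Friction and masses are not known exactly. Their poses are not given: they have to be found in the camera images.
- canister: The canister to open: white ceramic, round, fixed to the worktop by its rubber foot (it neither slides nor turns). 92 mm diameter up to a shoulder at 80 mm, then an 80 mm diameter neck up to the mouth rim at 100 mm. Origin at the centre of its underside, z up. It may be the left or the right one of the pair; it is the one that has the cover on at the start.
- cover: Loose steel cover, about 0.18 kg, standing over the neck and stopper of the canister: a round hood open below, outside diameter 92 mm, inside 85 mm, side wall 58 mm deep, flat top at 62 mm, knob on top, 96 mm high in all. Origin at the centre of its lower rim, which rests on the canister's shoulder 80 mm above the worktop; it has to rise 55 mm to clear the stopper. z up.
- cover_knob (a point): Centre of the cover's round knob, 26 mm diameter and 26 mm tall (from 70 to 96 mm above the cover's lower rim); this point is 84 mm above the lower rim, so it stands 84 mm above the worktop when the cover is stood there. The worktop to the right of the canisters, in front of the microwave (about x 0.37 to 0.47, y -0.38 to -0.17), is kept free.
- stopper_grip (a point): Grip point of that canister's wooden stopper (about 0.1 kg), on its axis inside the upright grip bar. The bar is 50 mm long (own x), 16 mm wide (own y); its top is 8 mm above this point, and the top of the 66 mm diameter disc it stands on 22 mm below it. z up. When seated the point is 124 mm above the worktop.
- canister_2: The other canister, same size and shape and fixed in the same way, without a cover; leave alone. Origin at the centre of its underside. Keep the arm clear of the tall microwave at the right (x beyond 0.5, y -0.18 to -0.65) and of the wall cupboards over it: come in low, along the front edge of the worktop.
- stopper_2_grip (a point): Grip point of the other canister's stopper, the same shape as the first: leave it in place.
- mill_1: Bystander: glass salt mill, 44 mm diameter, 90 mm high, standing behind the canisters. Origin at its foot.
- teaspoon_1: Bystander: teaspoon, 136 mm long, lying in front of the canisters. Origin at its centre underneath.
- lemon_1: Bystander: lemon, 82x58x57 mm. Origin underneath.
- garlic_1: Bystander: garlic bulb, 54 mm. Origin underneath.
- mug_1: Bystander: small mug, 62 mm diameter, 51 mm high, at the back. Origin underneath.
- stopper: The same stopper, origin at the disc's underside, 96 mm up when seated. Locked, it rises only 2.5 mm. It unlocks by turning freely and level about z, 50 degrees to a hard stop at about 54, clockwise in some episodes, anticlockwise in others, with no outward sign; the wrong way it stops hard after about 6 degrees. At 44 to 54 degrees it lifts straight up and is clear after 15 mm.
Mind the look-alikes: they are no part of the job. Leave any blue look-alike of the cover alone.

How it is judged:
By the outcome, as a careful person would: the job done as asked, in the order asked, and still so for the second after the job is handed in, while the arm keeps its last pose, push and grip.
It also fails if it takes over 64 s, if anything falls off the work surface, if the arm or the gripper's body presses on something with over 40 N, if the wrist force passes 120 N, or if a joint passes its speed limit or range.

ROBOT

A 7-joint arm with a two-finger parallel gripper is mounted at the origin on a cart in front of the work surface, level with it; the furniture and walls round the work are solid. World frame = base frame: x ahead of the robot, y to its left, z up, the work surface at z = 0. Lengths are in m, angles in degrees, forces in N, time in s.
With the tool pointing down it reaches from about 0.4 to 0.925 m from the base axis. Payload 4.1 kg.
Tool frame: the origin (TCP) lies midway between the tips of the shut fingers; the grasp point (between the pads) lies 19 mm behind it; z points along the fingers, y is the direction in which the jaws open and shut (so a half turn about z gives the same grasp; the last joint's range is limited). The gripper opens to 85 mm and grips with 20 to 120 N. Pads are 22 mm wide; open, the fingers measure 114 mm over their backs; the gripper's body (76 mm by 85 mm) begins 54 mm behind the grasp point. The pads swing forward as they close: fully open they stand 13 mm farther back than shut.
Start: joints at [-78.495, 22.827, 2.584, 88.041, -1.071, 69.15, -2.905], TCP at [0.192, 0.621, 0.231] pointing down, gripper open.
Joint ranges: [-161.44, 161.44], [-28.35, 127.94], [-78.24, 83.42], [0, 140.83], [-78.03, 258.03], [13.02, 114.36], [-168.23, 168.23]. Speed limits (degrees/s): [147.25, 147.25, 180, 180, 180, 180, 180].

INTERFACE

Orientations are given as a 3x3 rotation matrix whose columns are the frame's x, y, z axes.
In Python, from plant import robot, viewer gives the robot as it stands. Calls block until the motion is done:
- robot.movep(position, orientation): joint-space move of the TCP to a pose.
- robot.move_straight(position, vel=0.15, rot=None): straight line of the TCP; rot=None keeps the orientation; vel is the mean speed in m/s.
- robot.move_j(angles): joint-space move.
- robot.gripper_to(opening, grasp_force=None): finger opening in m; grasp_force is the grip in N (None keeps the last); returns when the fingers have stopped.
- robot.wait(seconds).
- robot.inverse_kinematics(position, orientation): joint angles nearest the present ones, or None.
- robot.observe(): the state.
- viewer.grab_frame(name): name is "side" or "top"; returns the picture (400x640x3 uint8, red, green, blue); there is no depth.
- viewer.camera_params(name): a dict with "fx", "fy", "cx", "cy" (pixels), "k1" (the pictures are not rectified: a ray, as slopes to the right and down, at radius r is drawn at 1 + k1 r^2 times it, then the intrinsics apply), "camera_from_world" (4x4, takes a point from world to camera coordinates). Camera axes: x right, y up, looking along -z (the intrinsics and any distortion apply to the point x, -y, -z); pixel columns grow to the right and rows downward; lengths in m; the calibration is good to about 2 mm. A picture is of the moment at which its call begins. camera_params takes no time and is no camera call.
A pose or a line that the arm cannot do raises robot.MotionError and nothing moves.
- robot.finish_job(): hands the job in, once; it reports no verdict.
The state is a dict: "clock": time; "joint_pos": joint angles; "qvel": joint speeds; "effort": joint torques, N m; "position": TCP position; "tool_rot": TCP orientation; "contact_force": force on the tool from outside, world axes, zero at the start; "torque": the same for the moment, N m; "finger_gap": finger opening in m.
Only numpy, scipy, OpenCV 4.12 (cv2) and the standard library are available. Lean on these libraries where they do the work, as an engineer would, in place of code of your own. Each camera call takes 0.05 s, during which the arm holds its last target. There are 200 camera calls.

## Working session

There is one attempt and no reset: what is moved stays moved. The work goes in short steps, each a Python script; the robot and the scene stay as the last script left them, time stands still between calls to the robot, and variables do not carry over. Pictures are saved under pics/ and viewed, about 8 in all and at most 12, crops included, and the job is handed in when it is done.

```bash
ls; mkdir -p pics
cat > h.py <<'E'
import numpy as np, cv2
from plant import robot, viewer
def cam(n):
    p=viewer.camera_params(n); return p,np.array(p["camera_from_world"])
def proj(n,P):
    p,T=cam(n); P=np.atleast_2d(P); c=P@T[:3,:3].T+T[:3,3]
    s=np.c_[c[:,0],-c[:,1]]/-c[:,2:]; s=s*(1+p["k1"]*(s**2).sum(1,keepdims=True))
    return s*[p["fx"],p["fy"]]+[p["cx"],p["cy"]]
def ray(n,uv):
    p,T=cam(n); d=(np.array(uv,float)-[p["cx"],p["cy"]])/[p["fx"],p["fy"]]; s=d.copy()
    for _ in range(30): s=d/(1+p["k1"]*(s@s))
    R=T[:3,:3]; return -R.T@T[:3,3], R.T@np.array([s[0],-s[1],-1])
def atz(n,uv,z):
    o,d=ray(n,uv); return o+d*(z-o[2])/d[2]
def tri(a,b):
    (o1,d1),(o2,d2)=ray("side",a),ray("top",b)
    t=np.linalg.lstsq(np.c_[d1,-d2],o2-o1,rcond=None)[0]
    p,q=o1+t[0]*d1,o2+t[1]*d2; return (p+q)/2,np.linalg.norm(p-q)
def save(n,f,crop=None,scale=1):
    im=viewer.grab_frame(n)[:,:,::-1]
    if crop: im=im[crop[1]:crop[3],crop[0]:crop[2]]
    cv2.imwrite("pics/"+f,cv2.resize(im,None,fx=scale,fy=scale,interpolation=cv2.INTER_CUBIC))
def down(a):  # tool down, jaw axis (y) at angle a deg from world x
    a=np.radians(a); y=np.array([np.cos(a),np.sin(a),0]); z=np.array([0,0,-1.]); return np.c_[np.cross(y,z),y,z]
E
python3 - <<'E'
from h import *
save("side","s0.png"); save("top","t0.png")
for n in("side","top"):
    p,T=cam(n); print(n,p["fx"],p["k1"],-T[:3,:3].T@T[:3,3])
o=robot.observe(); print(o["clock"],o["tool_rot"],o["contact_force"])
E
```

```text
pics
side 382.2606261018306 -0.03303514266968861 [0.35720372 0.80762156 0.81916065]
top 466.47392969707926 -0.03815522689656374 [-0.11300683  0.07300766  1.70400324]
0.1 [[-9.55443286e-01  2.95174453e-01 -4.11836217e-04]
 [ 2.95174720e-01  9.55441770e-01 -1.70554307e-03]
 [-1.09947218e-04 -1.75111331e-03 -9.99998461e-01]] [ 0.16634142  0.16293337 -0.168939  ]
```

View pics/s0.png

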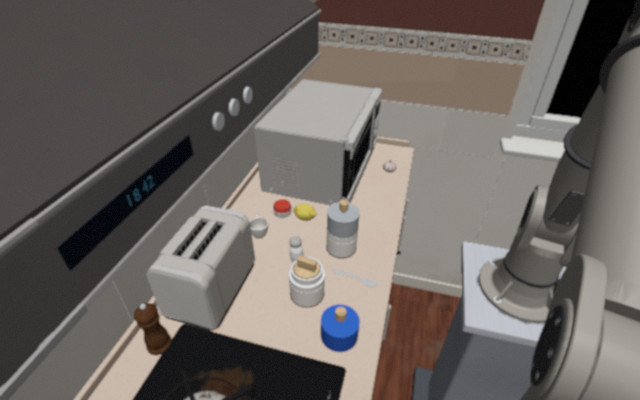

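View pics/t0.png

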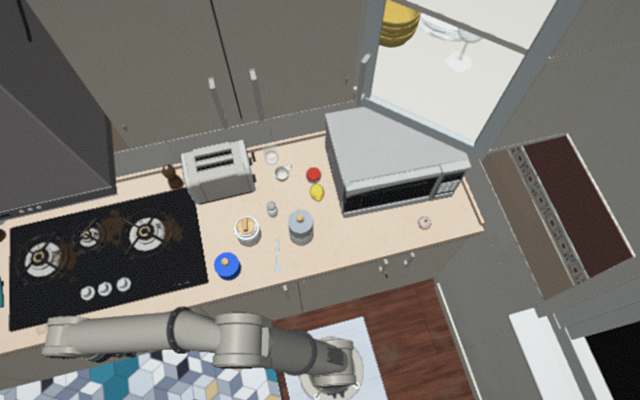

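Side view: the candidates are the grey steel cover with its knob at (343,205) on the right canister, the blue look-alike at (340,315) on the worktop, and the bare canister_2 with its stopper at (306,264). In the top view they are at (300,218), (228,262) and (247,226). I choose the steel one and check it in a close crop.

Run:
```python
from h import *
a=viewer.grab_frame("side")[180:330,260:400,::-1]; b=viewer.grab_frame("top")[160:310,200:340,::-1]
cv2.imwrite("pics/c1.png",cv2.resize(np.hstack([a,b]),None,fx=2.8,fy=2.8,interpolation=cv2.INTER_CUBIC))
for n,k in(("steel",((343,205),(300,218))),("st2",((306,264),(247,225))),("blue",((340,313),(228,260)))): print(n,tri(*k))
```

```text
steel (array([ 0.5112904 , -0.02151242,  0.16280482]), np.float64(0.002979230707318963))
st2 (array([0.55892912, 0.16979187, 0.10505459]), np.float64(0.006670276711600802))
blue (array([0.45077905, 0.26534397, 0.07361772]), np.float64(0.002567027838997145))
```

View pics/c1.png

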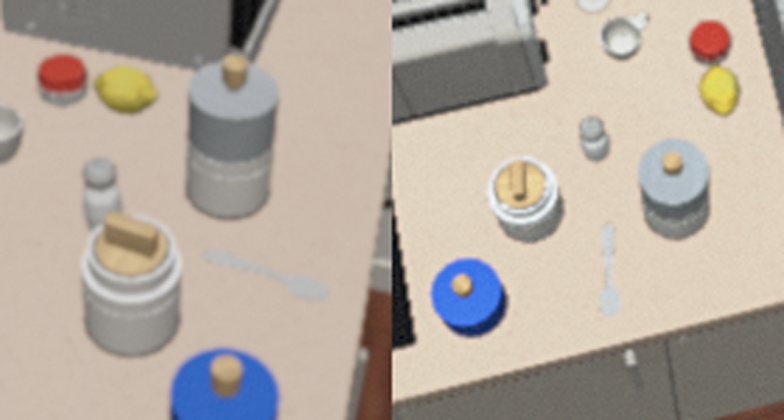

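Run:
```python
from h import *
A=atz("side",(343.6,205.4),.164)[:2];B=atz("top",(300.4,217.5),.164)[:2];print(A,B)
k=(A+B)/2; print(k)
for P,R in (((*k,.25),down(70)),((*k,.148),down(70)),((*k,.105),down(70)),((.425,-.25,.15),down(70)),((.425,-.25,.07),down(70))):
    print(P,np.round(robot.inverse_kinematics(P,R),1))
# expected knob & cover top outline vs. image
for n in("side","top"): print(n,proj(n,[[*k,.164],[*k,.142],[k[0],k[1]+.046,.142],[k[0],k[1]-.046,.142],[k[0]-.046,k[1],.142],[k[0]+.046,k[1],.142]]).round(1).tolist())
robot.movep((*k,.25),down(70)); o=robot.observe(); print(o["clock"],o["position"])
save("side","s2.png",(240,100,440,300),2.5)
```

```text
[ 0.51049973 -0.01961219] [ 0.51071992 -0.02304949]
[ 0.51060983 -0.02133084]
(np.float64(0.5106098269034547), np.float64(-0.02133084388612075), 0.25) [-43.4  10.2  46.7 106.2  -8.1  66.9  76. ]
(np.float64(0.5106098269034547), np.float64(-0.02133084388612075), 0.148) [-38.8  17.7  43.6 113.1 -14.9  54.8  82.1]
(np.float64(0.5106098269034547), np.float64(-0.02133084388612075), 0.105) [-36.6  21.4  41.7 115.3 -18.6  49.8  85.3]
(0.425, -0.25, 0.15) [ 23.2  11.6   2.6 114.5  -0.6  53.9  96.1]
(0.425, -0.25, 0.07) [-16.1  27.1  51.8 119.3 -29.3  47.1 123.4]
side [[343.7, 205.0], [343.3, 211.2], [339.6, 221.3], [346.8, 201.7], [359.3, 214.1], [327.5, 208.3]]
top [[299.9, 217.6], [300.2, 219.9], [287.7, 223.0], [312.5, 217.0], [303.2, 231.5], [297.2, 208.6]]
2.7417 [ 0.51080427 -0.02018905  0.24989878]
```

View pics/s2.png

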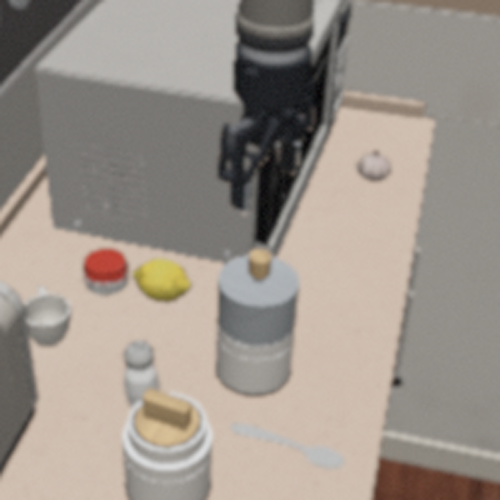

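The side crop shows the open gripper at about (262,165), right above the knob at (260,263) and clear of the microwave. I descend, grip and lift.

Run:
```python
from h import *
k=np.array([.5106,-.0213])
def st(t): o=robot.observe(); print(t,round(o["clock"],2),o["position"].round(4) if hasattr(o["position"],"round") else o["position"],np.round(o["contact_force"],1),np.round(o["torque"],2),round(o["finger_gap"],4))
robot.move_straight((*k,.148),vel=.08); st("down")
robot.gripper_to(0.0,50); st("grip")
robot.move_straight((*k,.165),vel=.05); st("up1")
robot.move_straight((*k,.225),vel=.1); st("up2")
save("side","s3.png",(240,100,440,300),2.5)
```

```text
down 4.22 [ 0.5111 -0.0213  0.1485] [ 0.1  0.  -0.1] [ 0.03 -0.   -0.04] 0.0854
grip 4.8 [ 0.5108 -0.0211  0.1482] [-0.6  0.2  2.2] [ 0.09  0.16 -0.04] 0.0244
up1 5.29 [ 0.5107 -0.0213  0.1652] [ 0.3 -0.4 -1. ] [ 0.01 -0.02  0.03] 0.0247
up2 6.04 [ 0.5101 -0.0212  0.2245] [-0.4 -0.4 -2.9] [ 0.01 -0.01  0.02] 0.0244
```

View pics/s3.png

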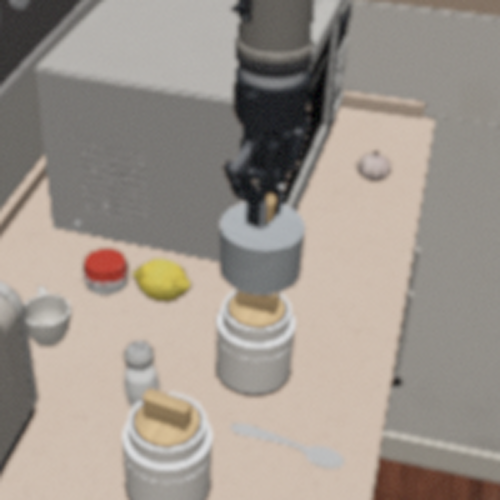

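The cover hangs level from the gripper at (262,245), and the stopper with its bar at (258,300) is now visible and still seated. I carry the cover to the free spot.

Run:
```python
from h import *
def st(t): o=robot.observe(); print(t,round(o["clock"],2),np.round(o["position"],4),np.round(o["contact_force"],1),round(o["finger_gap"],4),np.round(o["joint_pos"],0))
print("garlic",atz("side",(390,166),.02))
robot.move_straight((.43,-.08,.215),vel=.18); st("a")
robot.move_straight((.42,-.26,.15),vel=.18); st("b")
robot.move_straight((.42,-.26,.078),vel=.1); st("c")
for z in (.0725,.070,.0685,.067,.0655):
    robot.move_straight((.42,-.26,z),vel=.03); st(z)
    if robot.observe()["contact_force"][2]>1.5: break
save("side","s4.png",(240,100,440,300),2.5)
```

```text
garlic [ 0.42450839 -0.49913461  0.02      ]
a 6.8 [ 0.4309 -0.0792  0.2153] [ 0.2  0.2 -2.2] 0.0242 [-43.   1.  49. 118.  -1.  62.  77.]
b 8.02 [ 0.4206 -0.2591  0.15  ] [-0.1  0.2 -2.1] 0.0246 [-17.  18.  53. 115. -17.  55. 114.]
c 8.88 [ 0.4204 -0.2604  0.0785] [-0.1 -0.1 -1.9] 0.0246 [-12.  24.  47. 119. -25.  47. 120.]
0.0725 9.22 [ 0.42   -0.2599  0.0725] [ 0.2  0.  -1.3] 0.0247 [-11.  25.  47. 119. -25.  46. 121.]
0.07 9.47 [ 0.4199 -0.2599  0.0699] [ 0.5 -0.7 -1.4] 0.0246 [-11.  25.  47. 119. -25.  46. 121.]
0.0685 9.72 [ 0.4201 -0.2601  0.0685] [ 0.1 -0.7 -1.8] 0.0242 [-11.  25.  46. 119. -26.  46. 121.]
0.067 9.97 [ 0.4201 -0.26    0.0682] [-2.8  3.4 11.9] 0.0244 [-11.  25.  46. 119. -26.  46. 121.]
```

View pics/s4.png

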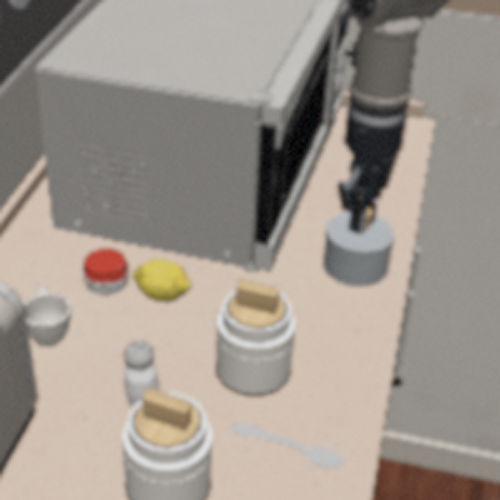

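The cover stands on the worktop in front of the microwave, at (358,247) in the crop, with about 12 N of contact. I release it and measure the stopper.

Run:
```python
from h import *
robot.move_straight((.42,-.26,.0683),vel=.03)
robot.gripper_to(0.06); robot.move_straight((.42,-.26,.16),vel=.12)
print(robot.observe()["clock"],robot.observe()["contact_force"])
a=viewer.grab_frame("side")[200:260,310:370,::-1]; b=viewer.grab_frame("top")[190:250,270:330,::-1]
cv2.imwrite("pics/c5.png",cv2.resize(np.hstack([a,b]),None,fx=6.5,fy=6.5,interpolation=cv2.INTER_CUBIC))
```

```text
11.6167 [ 0.74500262  0.84935085 -0.2946622 ]
```

View pics/c5.png

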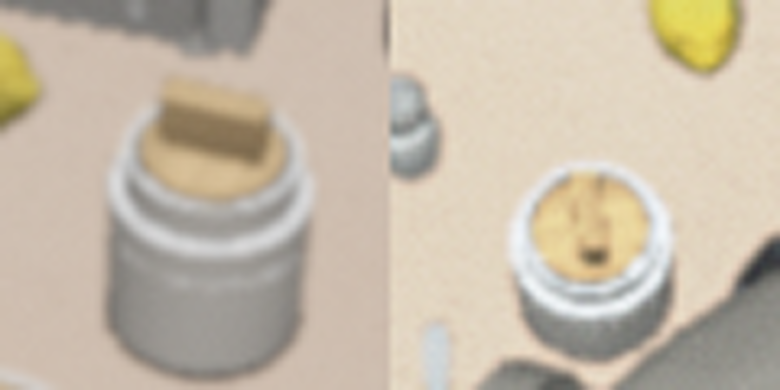

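Run:
```python
from h import *
s=lambda u,v:atz("side",(310+u/6.5-.4,200+v/6.5-.4),.132)
t=lambda u,v,z=.132:atz("top",(270+(u-390)/6.5-.4,190+v/6.5-.4),z)
for c in ((163,105),(267,128),(172,78),(270,98),(217,103)): print(c,s(*c).round(4))
f=s(267,128)-s(163,105);b=s(270,98)-s(172,78)
for d in(f,b): print("len",np.linalg.norm(d),"ang",np.degrees(np.arctan2(d[1],d[0])))
p,q=t(590,176),t(594,246); d=p-q; print(p,q,(p+q)/2,np.linalg.norm(d),np.degrees(np.arctan2(d[1],d[0])))
print("neck",t(591,235,.1), "disc centre",t(590,226,.102), s(217,103))
# model: overlay bar for candidates
import itertools
for a in(0,5,10,15,20):
    u=np.array([np.cos(np.radians(a)),np.sin(np.radians(a)),0]);w=np.array([-u[1],u[0],0]);c=np.array([.5106,-.0213,.132])
    P=[c+i*.025*u+j*.008*w for i,j in((-1,-1),(-1,1),(1,1),(1,-1))]
    print(a,((proj("side",P)-[310,200]+.4)*6.5).round(0).tolist(),((proj("top",P)-[270,190]+.4)*6.5+[390,0]).round(0).tolist())
```

```text
(163, 105) [ 0.5317 -0.0066  0.132 ]
(267, 128) [ 0.4851 -0.0042  0.132 ]
(172, 78) [ 0.5323 -0.0258  0.132 ]
(270, 98) [ 0.488  -0.0244  0.132 ]
(217, 103) [ 0.5095 -0.0145  0.132 ]
len 0.04663146857749277 ang 177.09056844498932
len 0.044299609890643625 ang 178.28159508825055
[ 0.52684909 -0.02570525  0.132     ] [ 0.48558184 -0.01789306  0.132     ] [ 0.50621547 -0.02179915  0.132     ] 0.04200019074787864 -10.719664343032468
neck [ 0.5046676  -0.01968642  0.1       ] disc centre [ 0.50934409 -0.02032098  0.102     ] [ 0.50946416 -0.01453968  0.132     ]
0 [[278.0, 92.0], [270.0, 115.0], [158.0, 94.0], [167.0, 72.0]] [[614.0, 241.0], [586.0, 248.0], [565.0, 167.0], [593.0, 161.0]]
5 [[277.0, 89.0], [273.0, 112.0], [159.0, 97.0], [164.0, 75.0]] [[617.0, 239.0], [590.0, 248.0], [561.0, 169.0], [588.0, 160.0]]
10 [[276.0, 86.0], [275.0, 109.0], [160.0, 101.0], [162.0, 78.0]] [[621.0, 236.0], [594.0, 248.0], [558.0, 172.0], [584.0, 161.0]]
15 [[274.0, 82.0], [276.0, 106.0], [161.0, 104.0], [160.0, 81.0]] [[624.0, 234.0], [598.0, 247.0], [555.0, 174.0], [580.0, 161.0]]
20 [[272.0, 79.0], [277.0, 102.0], [163.0, 107.0], [159.0, 84.0]] [[626.0, 231.0], [602.0, 246.0], [553.0, 177.0], [576.0, 162.0]]
```

Side crop: the bar's top face is at about (217,103), with its long axis near world x (-2 to -5 degrees). The centre estimates differ by a few mm in y, so I overlay the model to settle that.

Run:
```python
from h import *
c=np.array([.5100,-.0195]); out=[]
for n,o in(("side",(310,200)),("top",(270,190))):
    im=viewer.grab_frame(n)[o[1]:o[1]+60,o[0]:o[0]+60,::-1]; im=cv2.resize(im,None,fx=6.5,fy=6.5,interpolation=cv2.INTER_CUBIC)
    P=lambda q:((proj(n,q)-o+.5)*6.5).round().astype(np.int32)
    t=np.linspace(0,2*np.pi,60)
    for r,z,col in((.04,.1,(0,0,255)),(.046,.08,(255,0,0)),(.033,.102,(0,160,0))):
        cv2.polylines(im,[P(np.c_[c[0]+r*np.cos(t),c[1]+r*np.sin(t),0*t+z])],True,col,1)
    a=np.radians(-4);u=np.array([np.cos(a),np.sin(a)]);w=np.array([-u[1],u[0]])
    cv2.polylines(im,[P([[*(c+i*.025*u+j*.008*w),.132] for i,j in((-1,-1),(-1,1),(1,1),(1,-1))])],True,(255,0,255),1)
    out.append(im)
cv2.imwrite("pics/c6.png",np.hstack(out))
```

```text
(no output)
```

View pics/c6.png

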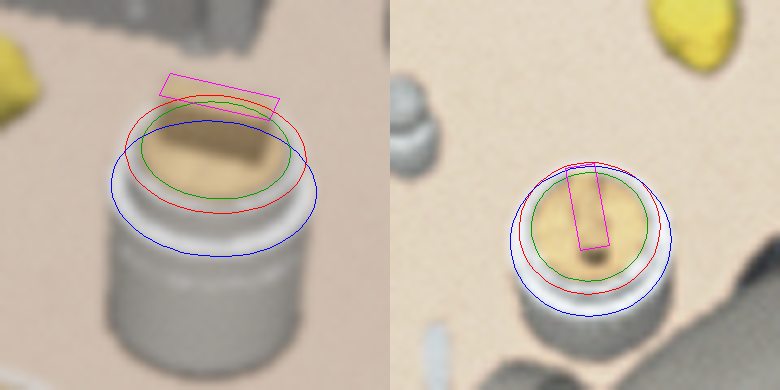

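The circles fit at (0.511, -0.0197), and the bar fits at about -4 degrees. I go to the stopper, grip it gently and try a small turn each way while watching the moment.

```bash
cat >> h.py <<'E'
def st(t):
    o=robot.observe(); print(t,round(o["clock"],2),np.round(o["position"],4),"F",np.round(o["contact_force"],1),"T",np.round(o["torque"],2),round(o["finger_gap"],4),"yaw",yaw(o).round(1),"J7",round(o["joint_pos"][6],1)); return o
def yaw(o=None):
    R=np.array((o or robot.observe())["tool_rot"]); return np.degrees(np.arctan2(R[1,1],R[0,1]))
E
python3 - <<'E'
from h import *
c=(.511,-.0197)
robot.move_straight((.44,-.08,.19),vel=.2); st("a")
for a in(86,-94):
    for d in(-58,0,58): 
        q=robot.inverse_kinematics((*c,.107),down(a+d)); print(a,d,None if q is None else np.round(q,0))
robot.move_straight((*c,.18),vel=.15,rot=down(86)); st("b")
robot.move_straight((*c,.107),vel=.08); st("c")
robot.gripper_to(0,45); robot.wait(.2); st("grip")
E
```

```text
a 12.88 [ 0.4397 -0.081   0.1899] F [-0.5 -0.4 -0.1] T [-0.01 -0.01 -0.02] 0.0601 yaw 69.9 J7 81.0
86 -58 [-44.  25.  52. 115. -25.  52.  49.]
86 0 [-41.  23.  47. 115. -22.  51. 104.]
86 58 [-32.  20.  36. 115. -15.  50. 156.]
-94 -58 [ -55.   38.   73.  116.  -43.   60. -114.]
-94 0 [-55.  38.  72. 116. -43.  60. -56.]
-94 58 [-50.  30.  62. 115. -33.  54.  -8.]
b 13.66 [ 0.5102 -0.0212  0.1798] F [-0.4 -0.   0.2] T [-0.09 -0.04 -0.02] 0.0603 yaw 85.9 J7 96.2
c 14.72 [ 0.5115 -0.0198  0.1075] F [ 0.2  0.5 -0.2] T [-0.01  0.01 -0.01] 0.0604 yaw 86.0 J7 101.4
grip 15.38 [ 0.5114 -0.0205  0.1074] F [-0.8 -3.4  5. ] T [-0.61  0.12 -0.  ] 0.0155 yaw 86.0 J7 101.4
```

Run:
```python
from h import *
c=(.5113,-.0205,.1075)
def turn(d):
    robot.move_j(robot.inverse_kinematics(c,down(86+d)))
    return st(d)
turn(0)
for d in(-3,-6,-9,-12):
    o=turn(d)
    if abs(o["torque"][2])>.8: break
else: raise SystemExit("free clockwise so far")
turn(0)
for d in(3,6,9,12):
    o=turn(d)
    if abs(o["torque"][2])>.8: break
```

```text
0 15.63 [ 0.5113 -0.0205  0.1074] F [-0.2 -1.2  2.6] T [-0.42  0.    0.04] 0.0151 yaw 86.0 J7 101.4
-3 15.88 [ 0.5112 -0.0208  0.1074] F [ 0.3 -2.9  2.2] T [-0.7   0.06  0.23] 0.0152 yaw 83.1 J7 98.9
-6 16.13 [ 0.5112 -0.0208  0.1075] F [ 0.5 -4.5  2.9] T [-0.81  0.06  0.9 ] 0.0153 yaw 80.2 J7 96.4
0 16.38 [ 0.5113 -0.0203  0.1074] F [ 0.3 -2.1  0.8] T [-0.5   0.04  0.05] 0.0148 yaw 85.8 J7 101.3
3 16.63 [ 0.5113 -0.0198  0.1074] F [ 1.2 -0.3  0.5] T [-0.09 -0.08  0.04] 0.0154 yaw 88.9 J7 103.9
6 16.88 [ 0.5113 -0.0197  0.1074] F [0.2 0.2 1.1] T [ 0.14 -0.04 -0.01] 0.0151 yaw 91.9 J7 106.5
9 17.13 [ 0.5112 -0.02    0.1074] F [-0.2  0.7  0.4] T [ 0.15 -0.03 -0.02] 0.015 yaw 94.9 J7 109.1
12 17.38 [ 0.5111 -0.0203  0.1074] F [-0.8  0.6  0.5] T [ 0.13 -0.04 -0.04] 0.0148 yaw 97.9 J7 111.7
```

Clockwise meets a hard stop at about 6 degrees (0.9 N m), and anticlockwise turns freely. I continue anticlockwise.

Run:
```python
from h import *
c=(.5113,-.0202,.1075)
for d in(20,28,35,41,45,48,50,52,54):
    robot.move_j(robot.inverse_kinematics(c,down(86+d))); o=st(d)
    if abs(o["torque"][2])>.6: break
```

```text
20 17.63 [ 0.511  -0.0202  0.1074] F [0.3 0.5 1.1] T [ 0.08 -0.    0.01] 0.0154 yaw 105.7 J7 118.6
28 17.88 [ 0.5111 -0.0203  0.1074] F [-1.1  0.3  0.9] T [0.07 0.06 0.01] 0.0152 yaw 113.7 J7 125.6
35 18.13 [ 0.5111 -0.0203  0.1074] F [-0.5 -0.9  1.6] T [0.03 0.05 0.03] 0.015 yaw 120.7 J7 131.8
41 18.38 [ 0.5113 -0.0203  0.1075] F [0.6 0.3 0.1] T [-0.06 -0.07  0.  ] 0.0149 yaw 126.7 J7 137.2
45 18.63 [ 0.5118 -0.0206  0.1075] F [ 1.6 -0.  -0.5] T [-0.25 -0.43 -0.19] 0.0151 yaw 130.7 J7 140.8
48 18.88 [ 0.5117 -0.0206  0.1075] F [ 2.5 -1.6 -2.5] T [-0.26 -0.67 -0.9 ] 0.0154 yaw 133.7 J7 143.5
```

Run:
```python
from h import *
c=(.5113,-.0202,.1075)
for d in(45,47,49,51):
    robot.move_j(robot.inverse_kinematics(c,down(86+d))); robot.wait(.2); o=st(d)
    if abs(o["torque"][2])>1.6: break
a=viewer.grab_frame("side")[150:270,280:400,::-1]; b=viewer.grab_frame("top")[150:270,240:360,::-1]
cv2.imwrite("pics/c7.png",cv2.resize(np.hstack([a,b]),None,fx=3.3,fy=3.3,interpolation=cv2.INTER_CUBIC))
```

```text
45 19.33 [ 0.5116 -0.0206  0.1076] F [ 2.9 -2.6 -1.7] T [-0.67 -0.71 -0.18] 0.0155 yaw 131.0 J7 141.1
47 19.78 [ 0.5116 -0.0206  0.1076] F [ 3.3 -4.1 -2.8] T [-0.87 -0.88 -0.61] 0.0152 yaw 132.9 J7 142.8
49 20.23 [ 0.5114 -0.0207  0.1076] F [ 3.1 -5.1 -0.9] T [-0.99 -0.72 -0.93] 0.0151 yaw 134.9 J7 144.6
51 20.68 [ 0.5114 -0.0207  0.1077] F [ 2.6 -3.1 -0.9] T [-1.03 -0.67 -1.45] 0.015 yaw 136.8 J7 146.3
```

View pics/c7.png

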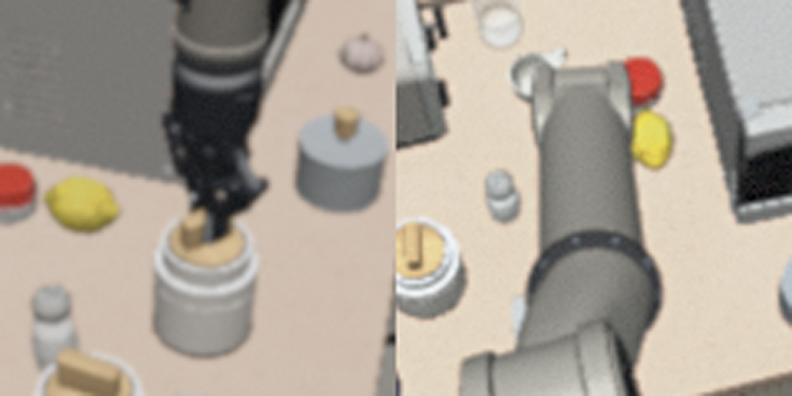

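The bar has clearly turned, and the torque now rises like a hard stop. I back off slightly and try a gentle lift while watching Fz.

Run:
```python
from h import *
c=np.array((.5113,-.0203,.1075))
robot.move_j(robot.inverse_kinematics(c,down(86+45))); robot.wait(.1); st("back")
for h in(.002,.004,.006,.009,.013,.018):
    robot.move_straight(c+[0,0,h],vel=.03); o=st(h)
    if o["contact_force"][2]<-12: robot.move_straight(c,vel=.03); st("locked"); break
```

```text
back 21.13 [ 0.5116 -0.0204  0.1076] F [ 4.  -2.8 -2.2] T [-0.95 -0.77 -0.21] 0.0154 yaw 131.3 J7 141.3
0.002 21.38 [ 0.5115 -0.0205  0.1095] F [ 2.9 -4.3 -1.2] T [-1.01 -0.74 -0.2 ] 0.0151 yaw 131.3 J7 141.1
0.004 21.63 [ 0.5114 -0.0204  0.1116] F [ 2.5 -5.4 -1.1] T [-1.   -0.73 -0.12] 0.0154 yaw 131.3 J7 141.0
0.006 21.88 [ 0.5114 -0.0203  0.1137] F [ 2.5 -4.   1.1] T [-0.98 -0.57 -0.07] 0.0153 yaw 131.2 J7 140.9
0.009 22.13 [ 0.5099 -0.0185  0.116 ] F [ 0.2  0.6 -1.2] T [-0.01  0.04  0.04] 0.0149 yaw 131.2 J7 140.6
0.013 22.42 [ 0.5111 -0.0199  0.1206] F [ 0.1 -0.5 -1. ] T [ 0.03 -0.02  0.02] 0.015 yaw 131.0 J7 140.3
0.018 22.73 [ 0.5115 -0.0203  0.1258] F [-0.1 -0.4 -0.2] T [ 0.    0.04 -0.01] 0.0153 yaw 131.0 J7 140.0
```

Run:
```python
from h import *
robot.move_straight((.5113,-.0203,.208),vel=.08); robot.wait(.3); o=st("up"); print(np.round(o["tool_rot"],3).tolist())
a=viewer.grab_frame("side")[120:320,250:450,::-1]
cv2.imwrite("pics/c8.png",cv2.resize(a,None,fx=2.9,fy=2.9,interpolation=cv2.INTER_CUBIC))
```

```text
up 24.22 [ 0.5112 -0.0203  0.2077] F [-0.8 -0.  -1.3] T [ 0.02 -0.08  0.05] 0.0152 yaw 131.0 J7 135.8
[[-0.755, -0.656, -0.001], [-0.656, 0.755, -0.0], [0.001, 0.0, -1.0]]
```

View pics/c8.png

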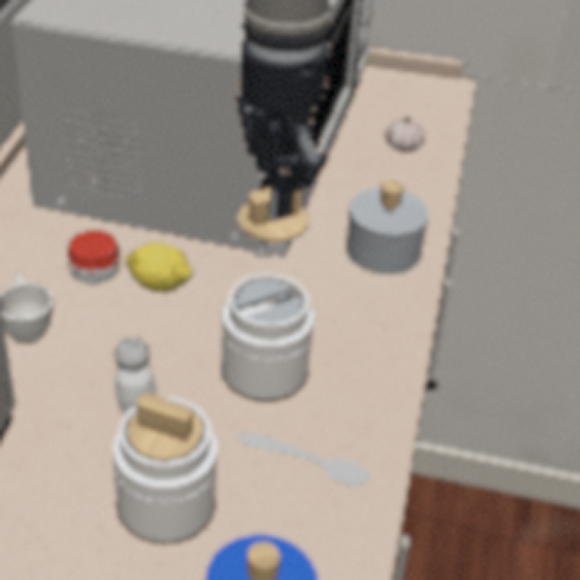

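The stopper is held level in the gripper at (273,215) above the open canister at (267,300). The cover stands upright at (387,232), and everything else looks untouched. I hand in.

```bash
python3 -c "
from h import *
robot.finish_job()"
```

```text
the job is handed in; nothing more can be done
```

The job is done and handed in at about 24 s on the robot's clock; no verdict is reported. I lifted the steel cover off the right-hand canister and stood it upright at about (0.42, -0.26), in front of the microwave. Clockwise, the stopper hit a hard stop at about 6° (0.9 N m), so I turned it anticlockwise until it stopped again and lifted it off.

**Last checks:**
- **Stopper:** it is held level in the gripper (finger gap 15 mm), raised about 100 mm, with a vertical force of about 1.3 N, close to its weight.
- **Scene:** the last picture shows the canister open and the cover standing. The other stopper and the other things in view look unmoved. That was the side camera only; I took no final top view.

**What disagreed:**
- **Unlock angle:** the unlocking stop came about 46° past my grip angle, not the stated 54°. I don't know why. My bar angle may have been off: the two cameras gave about -2° and -11°, and I used -4°.
- **Side moment:** about 1 N m of sideways moment showed near that stop and during the first 6 mm of lift, then disappeared. The lift itself met no real resistance.

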